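# Lock the spawn chest: hasp over staple, drop pin through

## Task

Lock up the spawn chest: swing its hasp over the staple until it lies flat against the chest's front, then take the black-handled steel drop pin out of the wooden tool block and drop it through the staple's eye, fully down so that its collar rests on the staple. Do not shove the chest along the bench, and leave the dibber beside the pin, the spoon and the white logger on the lid where they are.

Things in the scene. Friction and masses are not known exactly. Their poses are not given: they have to be found in the camera images.
- chest: Spawn chest: bare aluminium transport chest, lid closed, 220 deep (x) x 320 wide (y) x 170 mm high, 3.4 to 5.2 kg with contents, standing loose on the bench: a push of 17 N or more can slide it. Origin: centre of its underside; chest -x points out of its front face (110 mm before the origin), z up. The front carries a steel hasp and staple. A white logger lies on the rear half of the lid.
- hasp (a joint): Angle of the steel hasp strap about its hinge line along the lid's top front edge: 0 = home, flat against the front; 1.57 = sticking straight out (chest -x); 3.14 = straight up; 4.5 = folded back on the lid. It starts leaning back over the lid. Stiff hinge (0.15 N m): it stays where it is left and does not fall shut; it must be pushed all the way.
- hasp_hinge (a point): Middle of the hasp's hinge line, which runs along the chest's y; in the chest's frame x -116, y 0, z 176 mm (6 mm above the lid).
- hasp_end (a point): Middle of the strap's free end, 104 mm from the hinge line. The strap is 72 mm wide (chest y) and 4 mm thick; solid from 2 to 60 mm from the hinge line, then a slot (60 to 82 mm, 56 mm wide) that passes over the staple, then a solid end bar. Home, its outer face lies 8 mm before the chest's front.
- staple_middle (a point): Fixed point on the chest (its frame: x -131, y 0, z 110.5 mm), level with the staple's top. The staple is a level loop of 7 mm square bar reaching 36 mm out of the front, 27 mm wide; its eye is 13 mm wide (y) and open from 8 (closed strap) to 29 mm before the front. Screwed in slotted holes, it stands up to 12 mm to either side (chest y) of this point, untracked: feel or look for it. It keeps its place.
- pin: Drop pin, upright in one of the block's two holes: steel shank 10 mm thick, 70 mm long, its last 4 mm tapered to 8 mm; collar 20 mm wide, 4 mm thick; above it a black grooved grip 17 mm thick, 40 mm tall. 90 g. Origin: on the axis, at the collar's underside; z up along the grip. Home, the collar's underside lies on the staple's bar, 110.5 mm above the bench, shank down through the eye.
- block: Wooden tool block, fixed, 200 (x) x 70 (y) x 80 mm high; origin: centre of its underside. Two upright holes, 13.5 mm wide, at x -65 and +65 mm: one holds the pin (its collar rests on the block's top), the other the dibber. It stands to the left or to the right of the chest, the bench scale on the other side. A closed jar (145 mm high) and a spray bottle (214 mm) stand further off, beyond the chest's rear corners.
- dibber: Pear-handled wooden dibber, 186 mm long, standing in the other hole of the block, its handle 114 mm above the block's top and up to 30 mm wide. Origin: on the axis at the block's top. Bystander.
- logger: Flat white climate logger, 62 x 90 x 20 mm, lying loose on the rear half of the chest's lid. Origin: centre of its underside. Bystander.
- spoon: Steel spoon with a wooden handle, 190 mm long, lying on the bench before the chest. Bystander.
- scale: White bench scale, 200 (x) x 150 (y) x 45 mm high, fixed. Origin: centre of its underside. Bystander.

How it is judged:
By the outcome, as a careful person would: the job done as asked, in the order asked, and still so for the second after the job is handed in, with the robot touching nothing.
It also fails if it takes over 72 s, if anything falls off the work surface, if the arm or the gripper's body presses on something with over 40 N, if the wrist force passes 120 N, or if a joint passes its speed limit or range.

## Robot

A 6-joint arm with a two-finger parallel gripper is mounted at the origin on the work surface. World frame = base frame: x ahead of the robot, y to its left, z up, the work surface at z = 0. Lengths are in mm, angles in rad, forces in N, time in s.
With the tool pointing down it reaches from about 350 to 775 mm from the base axis. Payload 7.3 kg.
Tool frame: the origin (TCP) lies at the very end of the fingers, on their centre line; the grasp point (between the pads) lies grip_point_offset behind it (grip_point_offset is the distance from the TCP to the grasp point, in mm); x points along the fingers, z is the direction in which the jaws open and shut, and the axes are right-handed (so a half turn about x gives the same grasp; the last joint's range is limited). The gripper opens to 92 mm and grips with 3 to 60 N. Pads are 19 mm wide; open, the fingers measure 130 mm over their backs; the gripper's body (75 mm by 190 mm) begins 47 mm behind the grasp point.
Start: joints at [-1.275, 0.342, 1.524, -0, 1.275, -0.146], TCP at [224.497, -474.601, 226.741] pointing down, gripper open.
Joint ranges: [-2.53, 2.53], [-0.77, 2.02], [0.04, 2.7], [-1, 4.14], [0.28, 2.66], [-3.11, 3.11]. Speed limits (rad/s): [2.57, 2.57, 3.14, 3.14, 3.14, 3.14].

## Interface

Orientations are given as [roll, pitch, yaw] about the fixed x, y, z axes, in that order (R = Rz(yaw) Ry(pitch) Rx(roll)).
In Python, from plant import * gives the robot as it stands.
- The arm moves only by the tool send_rows, never from a script. Its argument "series" is text: rows parted by semicolons, each of 5 numbers parted by spaces: the gripper's target within -1 to 1 (fully open at 1, half-way at 0, shut at -1), then the shift along the tool's x, y, z in units of 30 mm (1.0 is 30 mm), then the turn about the tool's x in units of 5 degrees (1.0 is 5 degrees). A call has 1 to 8 rows; each row is the pose to reach, as a shift and turn from the pose commanded when the call began, along the tool's axes at that moment; what a row does not reach only later rows make up. A row lasts 1/8 s, in which the tool goes at most 62.5 mm and 10.7 degrees, less where a joint would pass 70% of its speed; a pose out of reach is approached as far as the arm can. A call with a gripper value outside its range is refused whole. The fingers move at their own pace and stop on an object; the grip force is fixed at half the most. Time passes only in rows, so rows that repeat a pose let the fingers close. It gives the time, the measured TCP pose, the force and the opening at its end, in the units of the state.
- get_obs(): the state, without advancing time (a new reading comes with each control period).
- capture(name): name is "side" or "top"; returns a dict with "pixels" (420x560x3 uint8, red, green, blue), "mtx" (3x3 intrinsics, pixels), "R" (3x3) and "t" (3): a world point X has camera coordinates R X + t. Camera axes: x right, y down, z forward; pixel columns grow to the right and rows downward; lengths in mm; the calibration is good to about 2 mm. A picture is of the moment at which its call begins. There is no depth.
- close_job(): hands the job in, once; it reports no verdict.
Trained networks look in a picture, given as the dict that the camera call returned (one of the last four; its "shot" number tells which), for a name from the list of things; names that differ only in an ending like _2 or _b are one class to them, and where a whole thing is asked for, a point or a joint stands for the part that bears it (a point fixed in the world has none). Each returns a list of dicts, best first, with "score" (0 to 1); they miss things now and then, are a little off and sometimes report something else, mostly with a low value. They report only what shows in the picture. A call takes as long as a camera call.
- cut_out(picture, thing): "pixels" (420x560 bool, what is visible of it).
- place_of(picture, thing): "point" ([x, y, z] in mm, in world coordinates, good to about 4 mm: a listed point, or the origin of a listed thing).
The state is a dict: "time": time; "joint_positions": joint angles; "dq": joint speeds; "tau": joint torques, N m; "tool_pos": TCP position; "tcp_rot": TCP orientation; "contact_force": force on the tool from outside, world axes, zero at the start; "moment": the same for the moment, N m; "grip_width": finger opening in mm.
Only numpy, scipy, OpenCV 4.12 (cv2) and the standard library are available. Lean on these libraries where they do the work, as an engineer would, in place of code of your own. Each camera call takes 0.05 s, during which the arm holds its last target.

## Working session

There is one attempt and no reset: what is moved stays moved. The work goes in short steps, Python scripts to look and compute and a tool call to move; the robot and the scene stay as the last step left them, time stands still between calls to the robot, and variables do not carry over. Pictures are saved under pics/ and viewed, and the job is handed in when it is done.

Besides the shell and the picture viewer there is one more tool, called after ">>>" as name(argument=value, ...) on one line, values as JSON. send_rows: Moves the arm, as the interface text tells. Its arguments: {"type":"object","properties":{"series":{"type":"string"}},"required":["series"]}

```bash
ls; mkdir -p pics
python3 - <<'E'
from plant import *
import cv2,numpy as np
o=get_obs(); print({k:np.round(v,3).tolist() for k,v in o.items()})
for n in("side","top"):
    p=capture(n); cv2.imwrite(f"pics/{n}0.png",p["pixels"][:,:,::-1])
    print(n,np.round(p["mtx"],1).tolist(),np.round(p["R"],3).tolist(),np.round(p["t"],1).tolist())
    for t in "chest hasp hasp_hinge hasp_end staple_middle pin block dibber logger spoon scale".split():
        try:
            r=place_of(p,t); print(t,[(np.round(a["point"]).tolist(),round(float(a["score"]),2)) for a in r[:2]])
        except Exception as e: print(t,e)
E
```

```text
pics
{'time': 0.0, 'joint_positions': [-1.275, 0.343, 1.525, 0.0, 1.275, -0.146], 'dq': [0.002, -0.001, 0.001, -0.002, -0.0, -0.001], 'tau': [0.001, -43.125, -24.422, 0.072, 0.056, -0.0], 'tool_pos': [224.374, -474.191, 226.038], 'tcp_rot': [2.986, 1.569, 1.856], 'contact_force': [-0.148, 0.9, -0.0], 'moment': [0.003, 0.002, 0.055], 'grip_width': 91.712}
side [[500.4, 0.0, 277.7], [0.0, 500.4, 211.9], [0.0, 0.0, 1.0]] [[-0.847, -0.531, 0.014], [-0.384, 0.595, -0.706], [0.367, -0.604, -0.708]] [519.6, 314.1, 977.7]
chest []
hasp it knows: block, chest, dibber, hasp_end, hasp_hinge, logger, pin, scale, spoon, staple_middle
hasp_hinge [([574.0, 7.0, 179.0], 0.88)]
hasp_end [([643.0, -1.0, 258.0], 0.66)]
staple_middle [([559.0, 12.0, 110.0], 0.57), ([506.0, -363.0, -0.0], 0.53)]
pin [([572.0, -366.0, 79.0], 0.41)]
block [([505.0, -364.0, -2.0], 0.74), ([575.0, 7.0, 178.0], 0.17)]
dibber [([440.0, -357.0, 81.0], 0.82)]
logger [([744.0, -100.0, 169.0], 0.63)]
spoon [([395.0, 5.0, 2.0], 0.74), ([442.0, -359.0, 78.0], 0.4)]
scale [([493.0, 357.0, -2.0], 0.62)]
top [[389.1, 0.0, 280.4], [0.0, 389.1, 205.6], [0.0, 0.0, 1.0]] [[0.021, -1.0, -0.011], [-0.996, -0.02, -0.088], [0.088, 0.012, -0.996]] [-12.0, 573.0, 969.7]
chest []
hasp it knows: block, chest, dibber, hasp_end, hasp_hinge, logger, pin, scale, spoon, staple_middle
hasp_hinge []
hasp_end [([640.0, -2.0, 254.0], 0.78)]
staple_middle [([561.0, 4.0, 114.0], 0.87)]
pin [([572.0, -368.0, 77.0], 0.51)]
block [([503.0, -358.0, 3.0], 0.95)]
dibber [([444.0, -360.0, 84.0], 0.58)]
logger [([738.0, -101.0, 170.0], 0.96)]
spoon []
scale [([496.0, 356.0, 3.0], 0.87)]
```

View pics/side0.png

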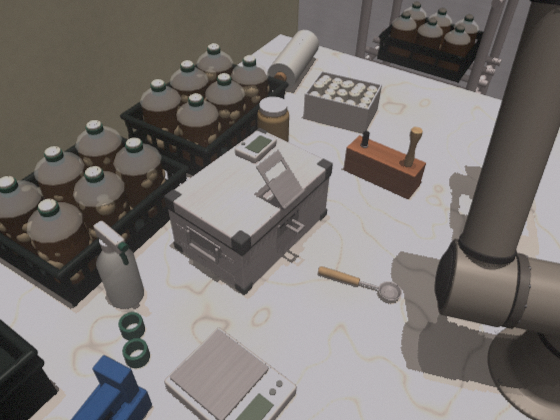

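View pics/top0.png

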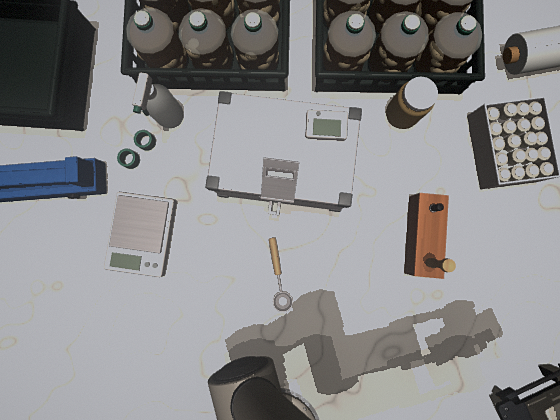

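```bash
cat > h.py <<'E'
import numpy as np,cv2
def ray(p,u,v):
    d=p["R"].T@np.linalg.solve(p["mtx"],[u,v,1.]); c=-p["R"].T@p["t"]; return c,d
def onz(p,u,v,z):
    c,d=ray(p,u,v); return np.round(c+d*(z-c[2])/d[2],1)
def proj(p,X):
    q=p["mtx"]@(p["R"]@np.asarray(X,float)+p["t"]); return q[:2]/q[2]
def crop(p,x0,y0,w,h,s,name):
    cv2.imwrite(name,cv2.resize(p["pixels"][y0:y0+h,x0:x0+w,::-1],None,fx=s,fy=s,interpolation=cv2.INTER_CUBIC))
def tri(p1,uv1,p2,uv2):
    c1,d1=ray(p1,*uv1);c2,d2=ray(p2,*uv2)
    s=np.linalg.lstsq(np.c_[d1,-d2],c2-c1,rcond=None)[0]
    a=c1+d1*s[0];b=c2+d2*s[1];return np.round((a+b)/2,1),np.linalg.norm(a-b)
E
python3 - <<'E'
from plant import *
from h import *
import pickle
p=capture("top");s=capture("side")
pickle.dump((p,s),open("p0.pkl","wb"))
crop(p,195,80,180,140,4.4,"pics/tc.png"); crop(s,160,120,190,165,4,"pics/sc.png")
E
```

```text
(no output)
```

View pics/tc.png

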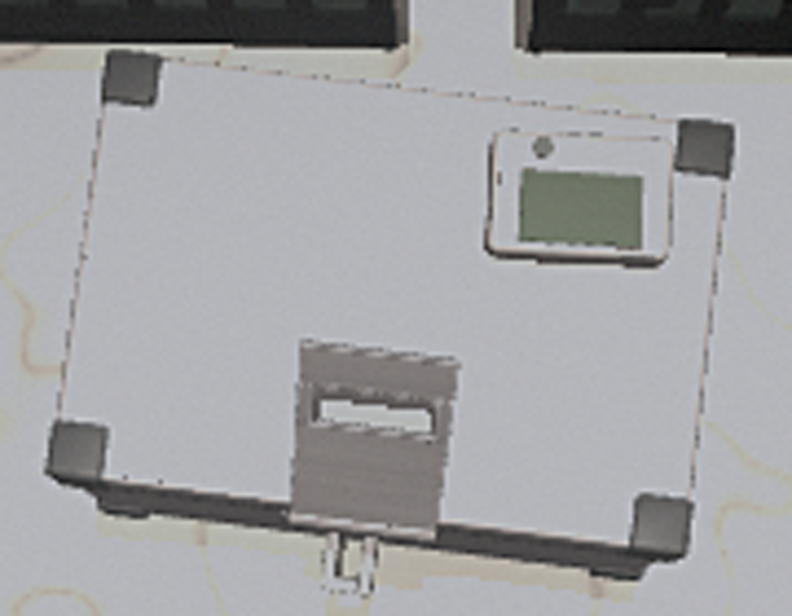

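View pics/sc.png

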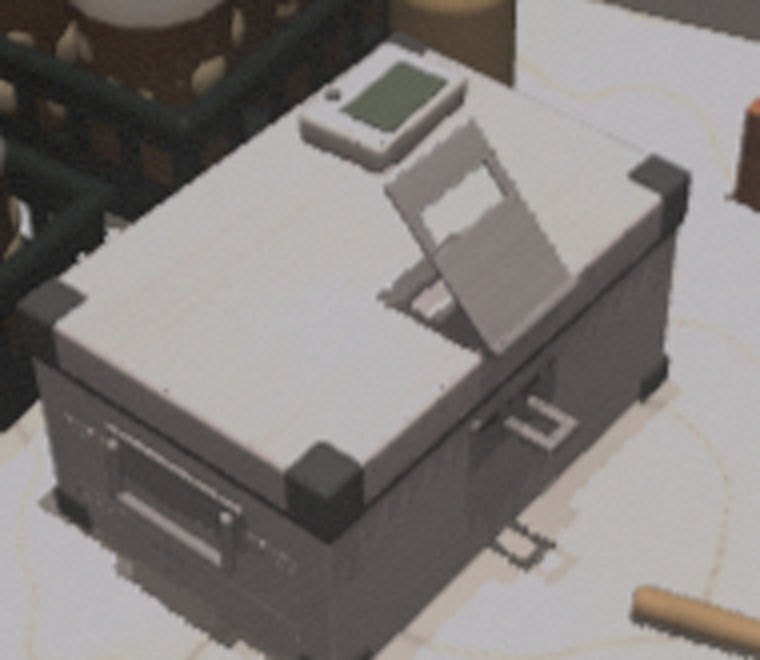

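Run:
```python
from h import *
import pickle
p,s=pickle.load(open("p0.pkl","rb"))
T=lambda x,y:(195+x/4.4-.4,80+y/4.4-.4)
S=lambda x,y:(160+x/4-.4,120+y/4-.4)
C=[onz(p,*T(*q),171) for q in((104,50),(735,122),(692,556),(47,474))]
print(C)
for a,b in((0,1),(1,2),(2,3),(3,0)):
    d=C[a]-C[b]; print(np.linalg.norm(d),np.degrees(np.arctan2(d[1],d[0])))
print("staple front-outer L,R top", onz(p,*T(323,594),110.5),onz(p,*T(373,598),110.5))
print("side staple", onz(s,*S(577,424),110.5),onz(s,*S(551,449),110.5))
print("strap end L,R", tri(p,T(302,341),s,S(386,186)),tri(p,T(461,360),s,S(470,119)))
print("hinge", tri(p,T(437,540),s,S(570,275)), tri(p,T(288,518),s,S(497,352)))
crop(p,255,170,50,50,12,"pics/ts.png"); crop(s,270,200,45,45,13,"pics/ss.png")
```

```text
[array([815.6, 142.9, 171. ]), array([ 783.5, -178.1,  171. ]), array([ 562.7, -157.5,  171. ]), array([597.3, 163.7, 171. ])]
322.60100743798057 84.28940686250036
221.75887806353995 -5.330100868244184
323.0581990911235 -96.14825336524123
219.28869099887487 174.55719079571028
staple front-outer L,R top [544.   27.3 110.5] [542.5   0.7 110.5]
side staple [544.2   5.  110.5] [546.8  28.8 110.5]
strap end L,R (array([649.1,  33.1, 251.7]), np.float64(1.288076358547853)) (array([642.9, -38.9, 250. ]), np.float64(0.3339038196155668))
hinge (array([569.7, -30. , 180.7]), np.float64(5.483119172992319)) (array([575.8,  42. , 179.8]), np.float64(1.8252762374262448))
```

View pics/ts.png

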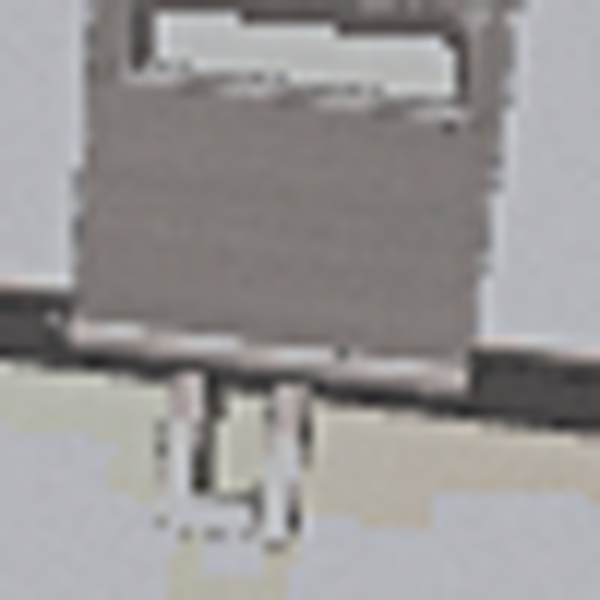

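View pics/ss.png

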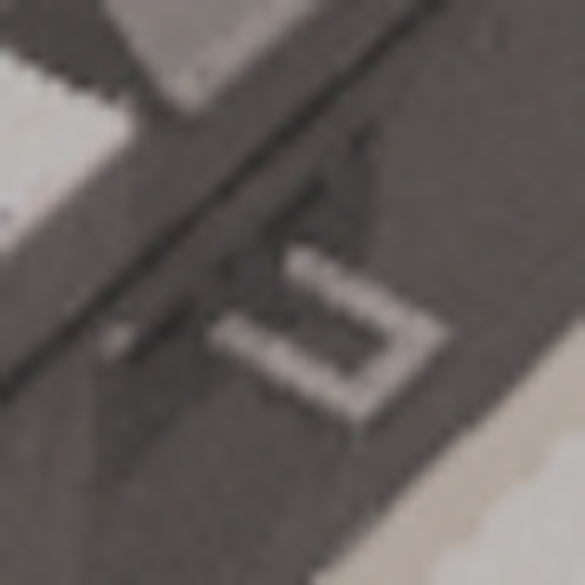

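```bash
cat >> h.py <<'E'
from scipy.spatial.transform import Rotation as Ro
A=-0.100
CX=np.array([np.cos(A),np.sin(A),0]);CY=np.array([-np.sin(A),np.cos(A),0]);CO=np.array([689.8,-7.2,0])
def W(x,y,z): return CO+CX*x+CY*y+[0,0,z]
def ax(o): return Ro.from_euler("xyz",o["tcp_rot"]).as_matrix()
def go(o,X):
    "rows units for reaching world X"
    return np.round(ax(o).T@(np.asarray(X)-o["tool_pos"])/30,2)
E
python3 - <<'E'
from plant import *
import plant
from h import *
o=get_obs();print(ax(o).round(3)); print(getattr(plant,"grip_point_offset",None),[k for k in dir(plant) if k[0]!="_"])
print(W(-116,0,176),W(-128.5,8,110))
z=ax(o)[:,2];print("yaw of jaw",np.degrees(np.arctan2(z[1],z[0])),"want",np.degrees(np.arctan2(CY[1],CY[0])))
print(go(o,W(-15,0,300)))
E
```

```text
[[ 0.     0.904  0.428]
 [-0.     0.428 -0.904]
 [-1.    -0.     0.   ]]
18.8 ['Unreachable', 'capture', 'close_job', 'cut_out', 'get_obs', 'grip_point_offset', 'place_of']
[574.37951683   4.38067633 176.        ] [562.74063209  13.58862736 110.        ]
yaw of jaw -64.6868536219753 want 84.27042204869177
[-2.44 20.25 -7.71]
```

Run:
```python
from plant import *
from h import *
o=get_obs();print(go(o,W(-5,0,300)),go(o,W(-5,0,238)))
```

```text
[-2.44 20.54 -7.54] [-0.38 20.54 -7.54]
```

>>> send_rows(series="-1 -2.4 2 -0.8 1.5; -1 -2.4 4 -1.6 3; -1 -2.4 6 -2.4 4.5; -1 -2.4 8 -3.2 6.2; -1 -2.4 10 -4 6.2; -1 -2.4 12 -4.8 6.2; -1 -2.4 14 -5.5 6.2; -1 -2.4 16 -6.2 6.2")

```text
time: 2.2
tool_pos: [552.7, -126.9, 298.9]
tcp_rot: [0.933, 1.57, -0.737]
contact_force: [0.6, -0.1, 0.2]
grip_width: 16.4
```

Run:
```python
from plant import *
from h import *
o=get_obs();print(o["tool_pos"],o["joint_positions"],ax(o).round(3));print(go(o,W(-5,0,300)),go(o,W(-5,0,238)))
```

```text
[ 552.74769849 -126.87136704  298.90761163] [-3.60599638e-01  3.78394511e-01  1.27137555e+00 -2.60980060e-04
  1.49116460e+00  1.30942136e+00] [[ 0.001  0.995 -0.099]
 [-0.    -0.099 -0.995]
 [-1.     0.001  0.   ]]
[-0.04  3.98 -4.42] [ 2.03  3.98 -4.42]
```

>>> send_rows(series="-1 0 1.6 -1.8 0; -1 0 3.2 -3.5 0; -1 0 3.2 -3.5 0; -1 0 3.2 -3.5 0")

```text
time: 2.7
tool_pos: [657.9, -32.4, 297.6]
tcp_rot: [-1.57, 1.569, 3.046]
contact_force: [-1.4, 0.0, 0.1]
grip_width: 0.8
```

```bash
cat > w.py <<'E'
from plant import *
from h import *
o=get_obs();X=np.array(o["tool_pos"]);d=X-CO
print("t",o["time"],"chest",np.round([d@CX,d@CY,X[2]],1),"F chest",np.round([o["contact_force"]@CX,o["contact_force"]@CY,o["contact_force"][2]],1),"w",o["grip_width"],"q6",o["joint_positions"][5].round(2))
E
python3 - <<'E'
from w import *
for n in("side","top"):
    p=capture(n); crop(p,160,60,230,190,3.4,f"pics/{n}1.png")
E
```

```text
t 2.7 chest [-29.3 -28.3 297.6] F chest [-1.4 -0.1  0.1] w 0.7713823319721504 q6 1.5
```

View pics/side1.png

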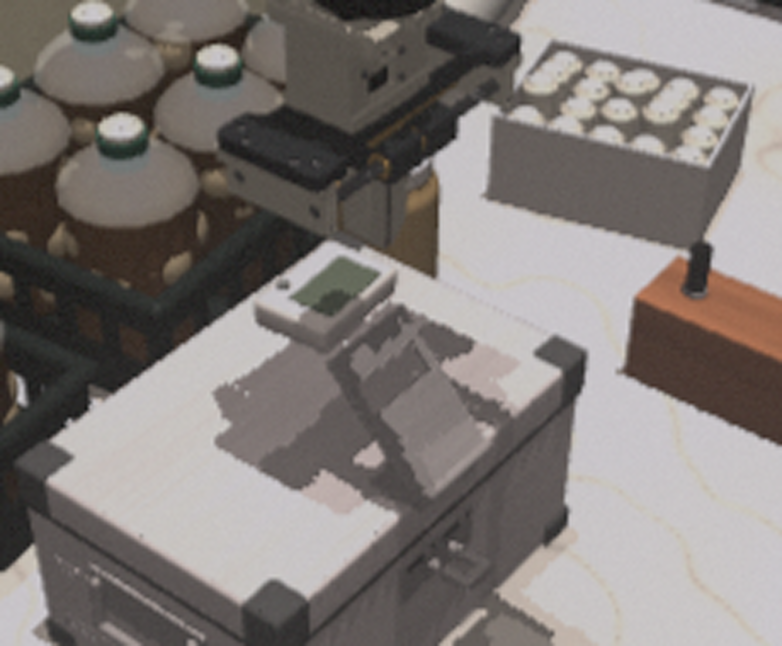

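>>> send_rows(series="-1 0 0.8 -0.9 0; -1 2 0.8 -0.9 0; -1 2 0.8 -0.9 0")

```text
time: 3.18
tool_pos: [680.3, -9.9, 233.5]
tcp_rot: [-1.566, 1.558, 3.045]
contact_force: [-0.5, -0.9, -0.0]
grip_width: 0.2
```

```bash
python3 -c "import w"
```

```text
t 3.175 chest [ -9.2  -3.6 233.5] F chest [-0.4 -1.  -0. ] w 0.18888318106332883 q6 1.54
```

>>> send_rows(series="-1 0 -0.5 0 0; -1 0 -0.9 0 0; -1 0 -1.2 0 0; -1 0 -1.5 0 0; -1 0 -1.9 0 0; -1 0 -2.3 0 0; -1 0 -2.7 0 0; -1 0 -3.1 0 0")

```text
time: 4.18
tool_pos: [591.8, -0.7, 241.3]
tcp_rot: [1.508, 1.566, -0.163]
contact_force: [1.7, -0.5, 0.7]
grip_width: 0.3
```

Run:
```python
from w import *
for n in("side",):
    p=capture(n); crop(p,160,60,230,190,3.4,f"pics/{n}2.png")
```

```text
t 4.175 chest [-98.1  -3.3 241.3] F chest [ 1.8 -0.3  0.7] w 0.3090531413033852 q6 1.54
```

View pics/side2.png

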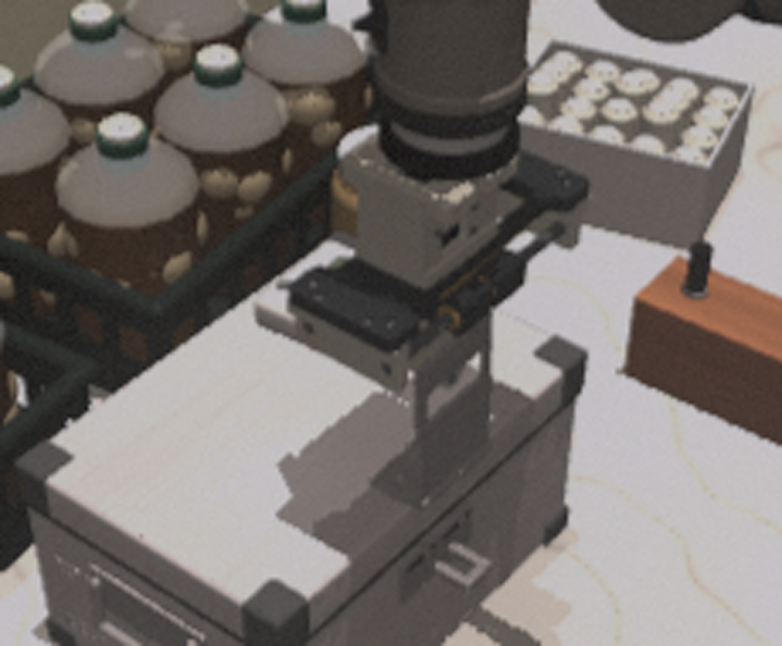

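>>> send_rows(series="-1 0 -0.4 0 0; -1 0 -0.8 0 0; -1 0 -1.2 0 0; -1 0 -1.6 0 0; -1 0 -2 0 0; -1 0 -2.4 0 0; -1 0 -2.8 0 0; -1 0 -2.8 0 0")

```text
time: 5.22
tool_pos: [506.7, 8.6, 239.0]
tcp_rot: [-1.45, 1.57, -3.12]
contact_force: [0.3, 0.6, 0.4]
grip_width: 0.4
```

Run:
```python
from w import *
print(ax(o).round(3))
for n in("side",):
    p=capture(n); crop(p,160,60,230,190,3.4,f"pics/{n}3.png")
```

```text
t 5.225 chest [-183.8   -2.5  239. ] F chest [0.3 0.7 0.4] w 0.3733419821588731 q6 1.54
[[-0.001  0.995 -0.099]
 [-0.    -0.099 -0.995]
 [-1.    -0.001  0.   ]]
```

View pics/side3.png

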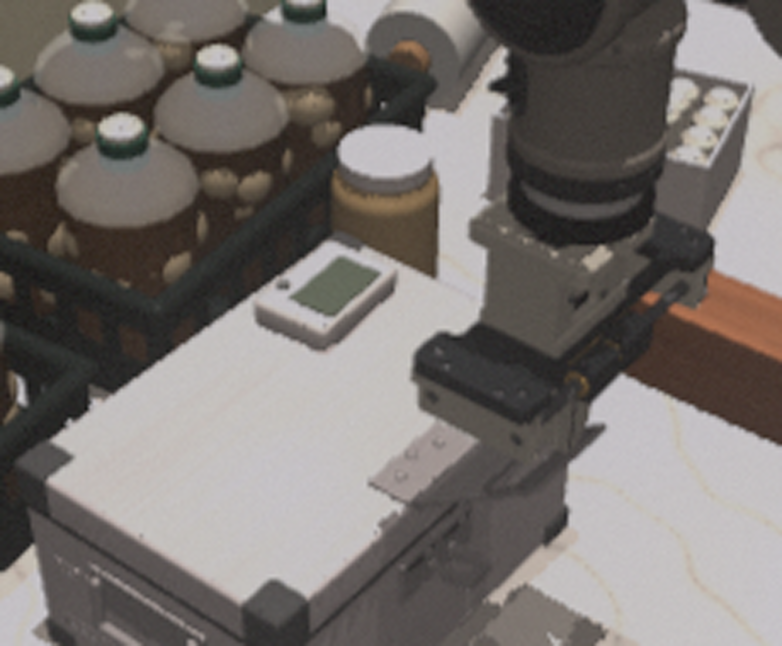

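>>> send_rows(series="-1 0 1.1 0 0; -1 0.5 1.1 0 0; -1 0.9 1.1 0 0; -1 1.2 1.1 0 0; -1 1.5 1.0 0 0; -1 1.8 1.0 0 0; -1 2.1 0.9 0 0; -1 2.4 0.8 0 0")

```text
time: 6.28
tool_pos: [532.4, 6.0, 166.7]
tcp_rot: [1.51, 1.568, -0.161]
contact_force: [1.6, 0.4, 3.7]
grip_width: 0.4
```

Run:
```python
from w import *
for n in("side",):
    p=capture(n); crop(p,160,60,230,190,3.4,f"pics/{n}4.png")
```

```text
t 6.275 chest [-157.9   -2.6  166.7] F chest [1.6 0.6 3.7] w 0.3664560371701318 q6 1.54
```

View pics/side4.png

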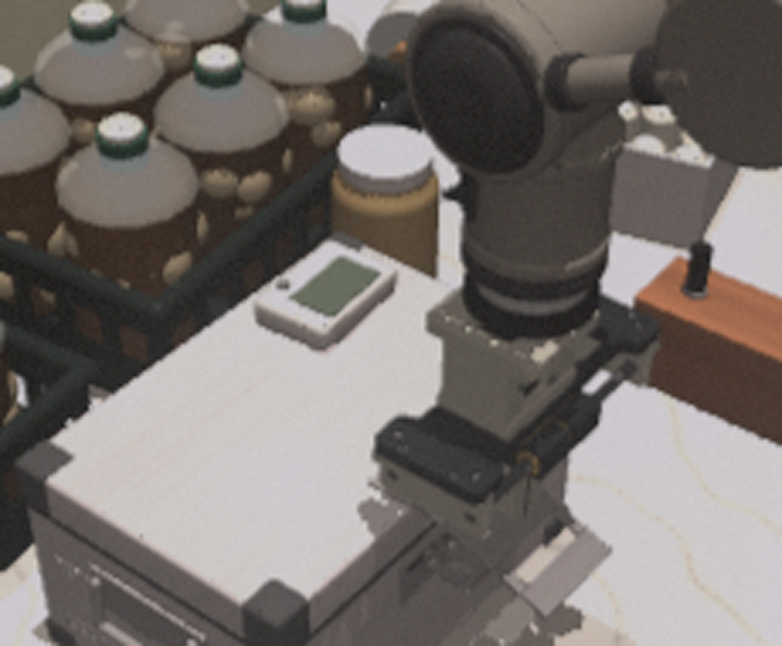

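>>> send_rows(series="-1 0.3 0 0 0; -1 0.6 0.1 0 0; -1 0.9 0.2 0 0; -1 1.1 0.3 0 0; -1 1.3 0.4 0 0; -1 1.35 0.5 0 0; -1 1.35 0.65 0 0; -1 1.35 0.75 0 0")

```text
time: 7.32
tool_pos: [553.8, 3.9, 125.8]
tcp_rot: [-1.554, 1.569, 3.06]
contact_force: [-3.5, -0.3, -1.2]
grip_width: 0.5
```

Run:
```python
from w import *
for n in("side",):
    p=capture(n); crop(p,160,60,230,190,3.4,f"pics/{n}5.png")
```

```text
t 7.325 chest [-136.4   -2.6  125.8] F chest [-3.4 -0.7 -1.2] w 0.5164087335125246 q6 1.54
```

View pics/side5.png

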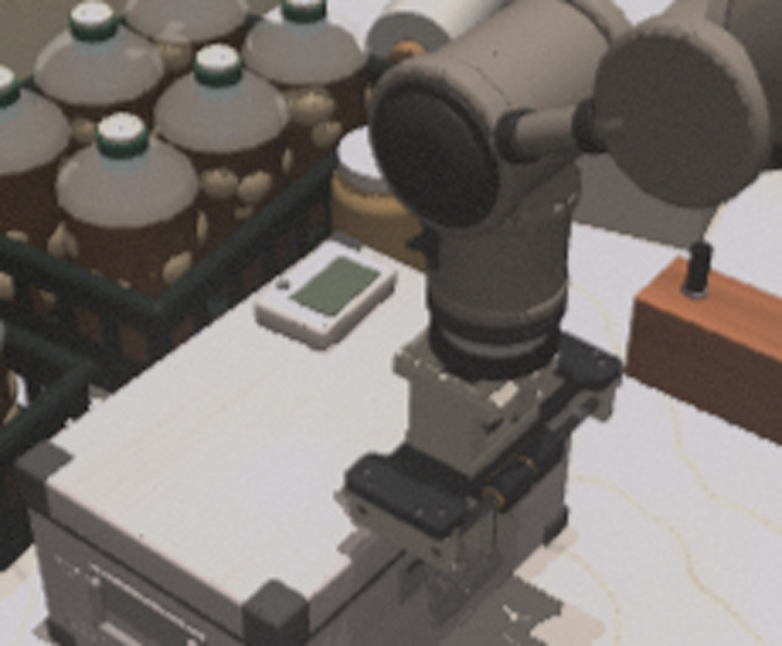

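>>> send_rows(series="-1 0 0.1 0 0; -1 0 0.2 0 0; -1 0 0.2 0 0")

```text
time: 7.75
tool_pos: [560.5, 3.2, 126.2]
tcp_rot: [1.486, 1.57, -0.184]
contact_force: [-1.6, 0.6, -1.5]
grip_width: 0.0
```

```bash
python3 -c "import w"
```

```text
t 7.75 chest [-129.7   -2.6  126.2] F chest [-1.7  0.5 -1.5] w 0.012062805819404606 q6 1.54
```

>>> send_rows(series="-1 0 0.07 0 0; -1 0 0.07 0 0")

```text
time: 8.0
tool_pos: [561.6, 3.1, 126.2]
tcp_rot: [-1.516, 1.569, 3.097]
contact_force: [-6.1, 0.7, -0.7]
grip_width: 0.5
```

```bash
python3 -c "import w"
```

```text
t 8.0 chest [-128.6   -2.6  126.2] F chest [-6.2  0.1 -0.7] w 0.518673743269825 q6 1.54
```

>>> send_rows(series="-1 0 0.06 0 0; -1 0 0.06 0 0")

```text
time: 8.25
tool_pos: [561.6, 3.1, 126.1]
tcp_rot: [-1.539, 1.565, 3.074]
contact_force: [-12.5, 0.3, 3.9]
grip_width: 0.5
```

```bash
python3 -c "import w"
```

```text
t 8.25 chest [-128.6   -2.6  126.1] F chest [-12.5  -1.    3.9] w 0.4579565552635726 q6 1.54
```

>>> send_rows(series="-1 0 -1 0 0; -1 0 -2 0 0; -1 -2 -2 0.5 0; -1 -4 -2 2 0; 0 -4 -1.5 4 0; 1 -4 -1.5 6 0; 1 -4 -1.5 8 0; 1 -4 -1.5 8 0")

```text
time: 9.25
tool_pos: [495.6, -236.1, 246.7]
tcp_rot: [0.878, 1.567, -0.798]
contact_force: [-0.6, -0.0, -0.1]
grip_width: 35.8
```

Run:
```python
from w import *
import pickle
s=capture("side");p=capture("top");pickle.dump((p,s),open("p1.pkl","wb"))
crop(s,220,160,130,120,6,"pics/s6.png");crop(p,225,160,100,75,8,"pics/t6.png")
cv2.imwrite("pics/t6f.png",p["pixels"][:,:,::-1])
for q in (s,p):
    for t in("pin","staple_middle","hasp_end","hasp_hinge","chest","block","dibber"):
        print(t,[(np.round(a["point"],1).tolist(),round(float(a["score"]),2)) for a in place_of(q,t)[:2]])
```

```text
t 9.25 chest [-170.4 -247.2  246.7] F chest [-0.6 -0.1 -0.1] w 35.80686490158762 q6 1.09
pin [([571.0, -364.0, 82.4], 0.61)]
staple_middle [([561.7, 7.9, 113.9], 0.68)]
hasp_end [([573.8, 6.3, 75.8], 0.55)]
hasp_hinge [([578.3, 8.9, 178.2], 0.83)]
chest []
block [([504.6, -363.5, 0.2], 0.97)]
dibber [([443.3, -359.2, 80.1], 0.67)]
pin []
staple_middle [([562.8, 3.4, 114.1], 0.79)]
hasp_end [([573.2, 6.5, 76.9], 0.53)]
hasp_hinge [([577.5, 9.2, 173.1], 0.5)]
chest []
block []
dibber [([442.7, -360.1, 83.8], 0.56)]
```

View pics/s6.png

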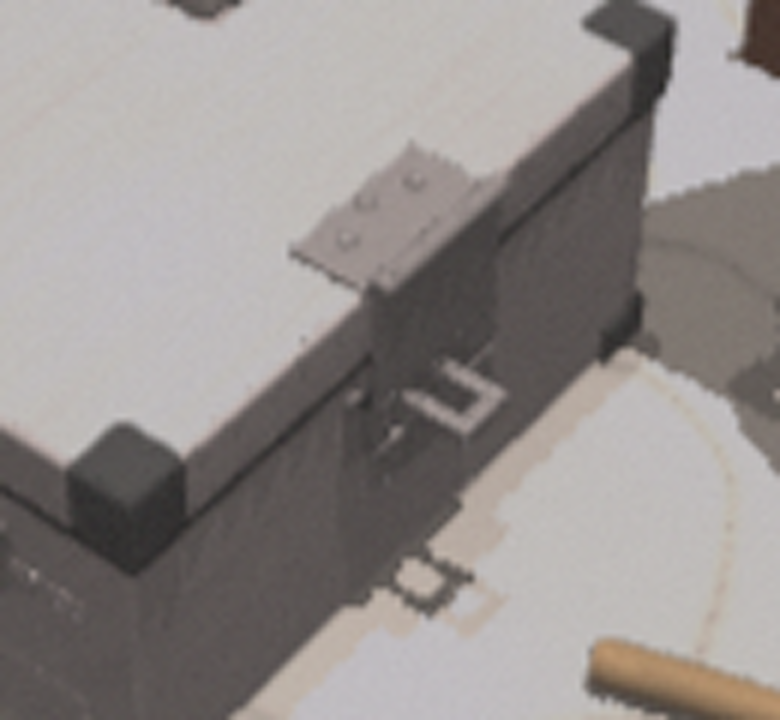

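View pics/t6.png

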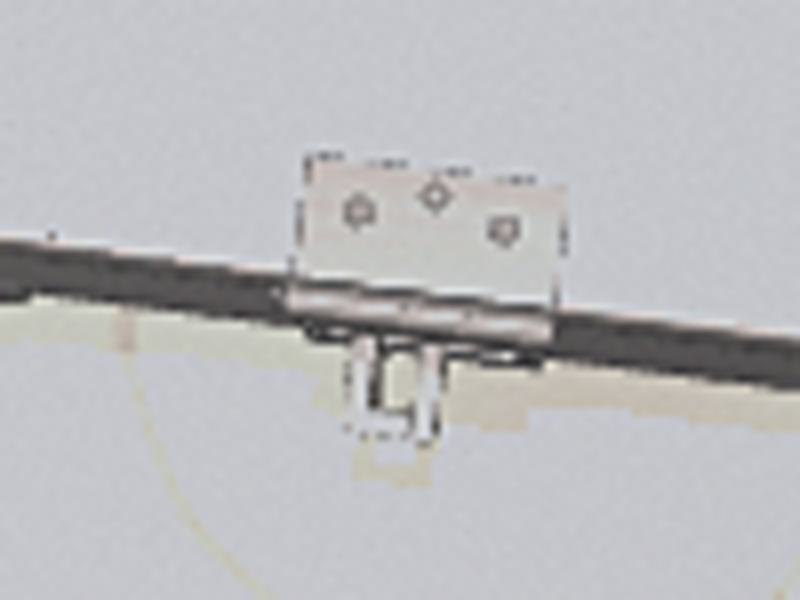

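View pics/t6f.png

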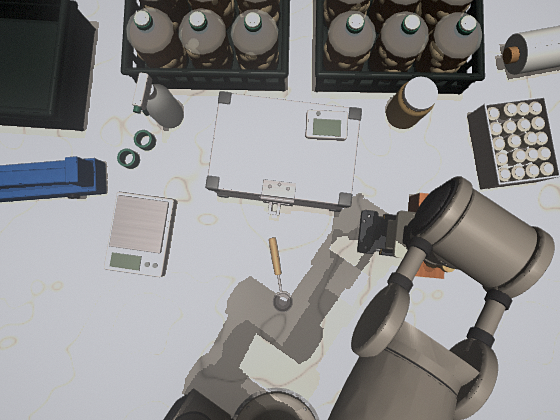

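Run:
```python
from h import *
import pickle
p,s=pickle.load(open("p1.pkl","rb"))
T=lambda x,y:(225+x/8-.44,160+y/8-.44)
S=lambda x,y:(220+x/6-.42,160+y/6-.42)
def ch(X): d=X-CO; return np.round([d@CX,d@CY,X[2]],1)
print("top outer front L,R",ch(onz(p,*T(348,434),110.5)),ch(onz(p,*T(438,444),110.5)))
print("top inner L,R at mid", ch(onz(p,*T(381,385),110.5)),ch(onz(p,*T(413,385),110.5)))
print("side outer R,L",ch(onz(s,*S(506,392),110.5)),ch(onz(s,*S(466,433),110.5)))
print("side inner", ch(onz(s,*S(478,393),110.5)),ch(onz(s,*S(461,410),110.5)))
print("hinge barrel ends top", ch(onz(p,*T(290,295),179)),ch(onz(p,*T(552,330),179)))
# predicted model for y offsets
for y in (6,8,10):
    for n,q,f in(("top",p,lambda uv:((uv-[225,160]+.44)*8)),("side",s,lambda uv:((uv-[220,160]+.42)*6))):
        print(y,n,[f(proj(q,W(cx,y+dy,110.5))).round().tolist() for cx,dy in((-146,13.5),(-146,-13.5),(-139,6.5),(-139,-6.5))])
```

```text
top outer front L,R [-146.6   19.9  110.5] [-146.4   -6.5  110.5]
top inner L,R at mid [-131.3   12.1  110.5] [-130.1    2.7  110.5]
side outer R,L [-145.    -4.1  110.5] [-145.6   21.4  110.5]
side inner [-137.2    2.6  110.5] [-137.4   13.3  110.5]
hinge barrel ends top [-115.3   36.7  179. ] [-116.3  -34.9  179. ]
6 top [[349.0, 432.0], [441.0, 443.0], [376.0, 411.0], [420.0, 416.0]]
6 side [[470.0, 430.0], [514.0, 388.0], [466.0, 411.0], [487.0, 390.0]]
8 top [[343.0, 431.0], [435.0, 442.0], [369.0, 410.0], [414.0, 416.0]]
8 side [[467.0, 434.0], [510.0, 391.0], [463.0, 414.0], [484.0, 393.0]]
10 top [[336.0, 430.0], [428.0, 442.0], [363.0, 410.0], [407.0, 415.0]]
10 side [[464.0, 437.0], [507.0, 394.0], [459.0, 417.0], [481.0, 396.0]]
```

Run:
```python
from h import *
import pickle
p,s=pickle.load(open("p0.pkl","rb"))
crop(p,415,190,40,30,20,"pics/tp.png");crop(s,350,120,40,40,15,"pics/sp.png")
for X in((571.5,-366,80),(571.5,-366,84),(571.5,-366,124)):
    print((proj(p,X)-[415,190])*20+10,(proj(s,X)-[350,120])*15+7)
```

```text
[355.32554573 357.38998466] [203.4007002  387.68885658]
[367.96314648 354.6065481 ] [206.39345226 369.87664162]
[500.55092689 325.40403707] [237.02694627 187.55269049]
```

View pics/tp.png

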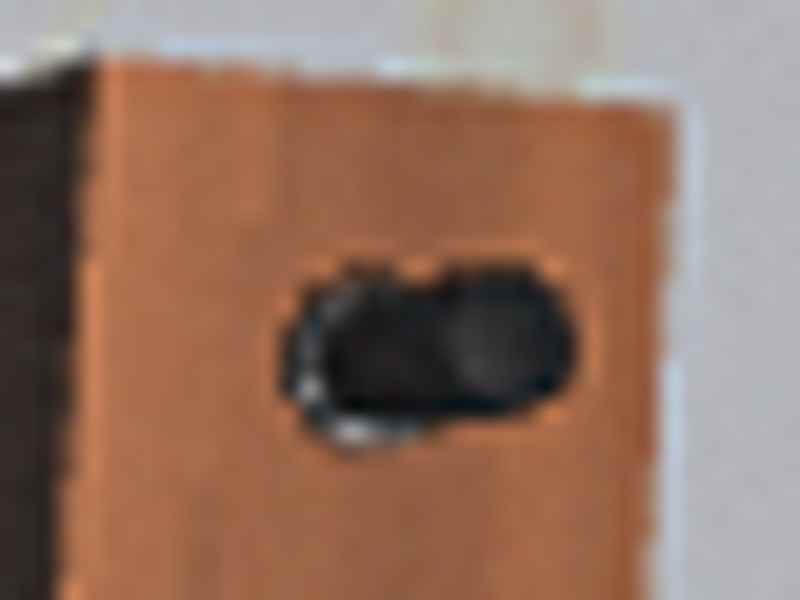

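View pics/sp.png

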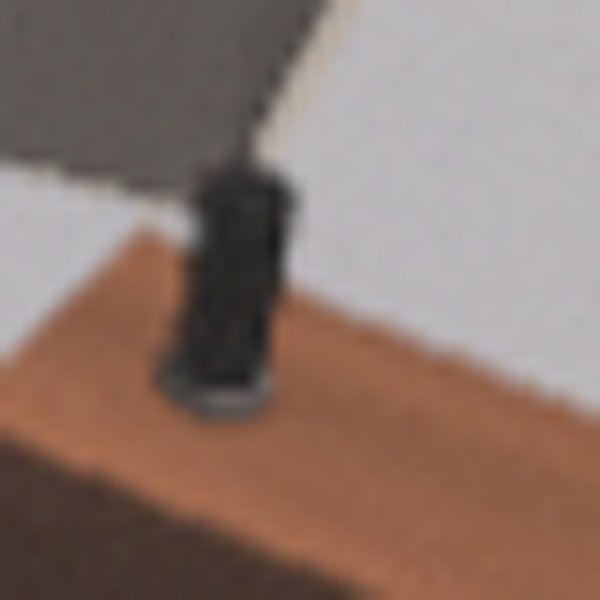

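Run:
```python
from w import *
print(go(o,(570.3,-366.7,200)),go(o,(570.3,-366.7,95)))
```

```text
t 10.05 chest [-171.  -242.5  246.2] F chest [ 0.5 -0.5 -0.7] w 91.59367789752629 q6 1.09
[1.54 2.93 4.24] [5.04 2.93 4.24]
```

>>> send_rows(series="1 0 1.5 1.5 0; 1 0 2.9 3 0; 1 0 2.9 4.2 0; 1 1 2.9 4.2 0; 1 1.5 2.9 4.2 0; 1 1.5 2.9 4.2 0")

```text
time: 10.8
tool_pos: [569.1, -364.7, 200.0]
tcp_rot: [-2.164, 1.568, 2.45]
contact_force: [0.4, 0.1, -0.2]
grip_width: 91.7
```

Run:
```python
from w import *
print(o["tool_pos"],go(o,(570.3,-366.7,95)))
p=capture("side"); crop(p,290,70,160,130,5,"pics/s7.png")
p=capture("top"); crop(p,370,150,110,130,4.5,"pics/t7.png")
```

```text
t 10.8 chest [ -84.4 -367.8  200. ] F chest [ 0.4  0.1 -0.2] w 91.7136253965366 q6 0.99
[ 569.06205912 -364.70189338  199.9847315 ] [3.5  0.06 0.07]
```

View pics/s7.png

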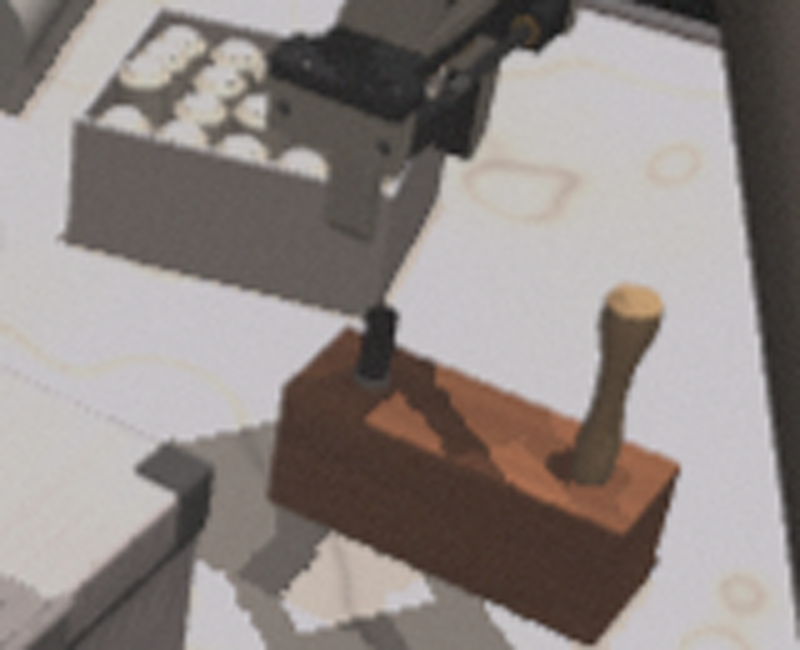

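Clear approach; descend and grip.

>>> send_rows(series="1 1.5 0 0 0; 1 2.7 0.05 0.05 0; 1 3.3 0.05 0.05 0; 1 3.5 0.05 0.05 0; 1 3.5 0.05 0.05 0; 0 3.5 0.05 0.05 0; -0.5 3.5 0.05 0.05 0; -1 3.5 0.05 0.05 0")

```text
time: 11.9
tool_pos: [571.0, -367.3, 96.8]
tcp_rot: [0.908, 1.57, -0.762]
contact_force: [0.1, 0.3, 0.6]
grip_width: 66.3
```

>>> send_rows(series="-1 0 0 0 0; -1 0 0 0 0; -1 0 0 0 0; -1 0 0 0 0")

```text
time: 12.4
tool_pos: [570.9, -367.2, 96.2]
tcp_rot: [0.307, 1.571, -1.363]
contact_force: [0.1, 0.5, 0.1]
grip_width: 26.2
```

Run:
```python
from w import *
print(o["tool_pos"])
p=capture("side"); crop(p,290,70,160,130,5,"pics/s8.png")
```

```text
t 12.4 chest [ -82.4 -370.    96.2] F chest [0.  0.6 0.1] w 26.15500015494633 q6 0.99
[ 570.85592243 -367.16271842   96.20266876]
```

View pics/s8.png

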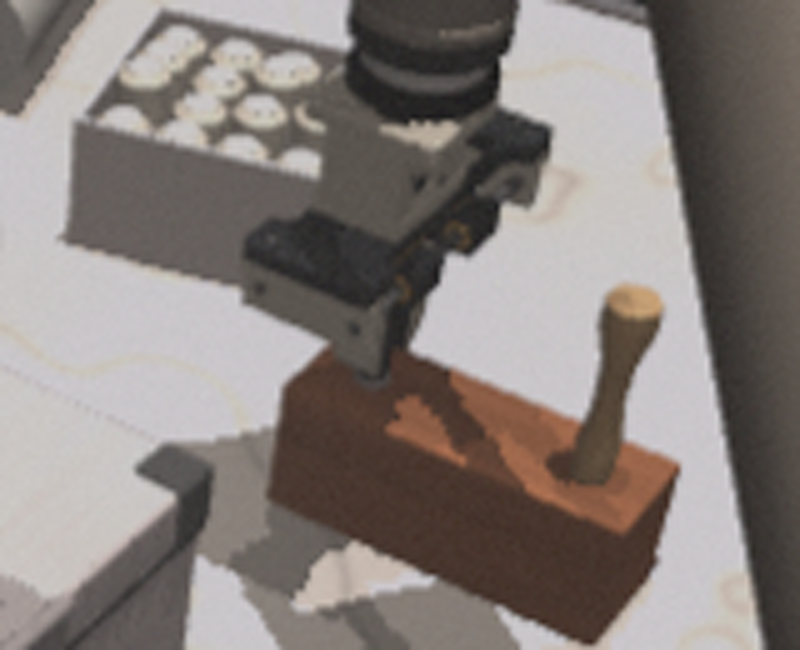

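>>> send_rows(series="-1 0 0 0 0; -1 0 0 0 0; -1 0 0 0 0; -1 0 0 0 0")

```text
time: 12.95
tool_pos: [570.9, -367.1, 96.2]
tcp_rot: [0.143, 1.571, -1.527]
contact_force: [0.3, -0.4, -0.3]
grip_width: 16.0
```

```bash
python3 -c "import w;print(w.o['tool_pos'])"
```

```text
t 12.95 chest [ -82.4 -370.    96.2] F chest [ 0.3 -0.4 -0.3] w 15.966179970939901 q6 0.99
[ 570.86242778 -367.14319728   96.20617207]
```

>>> send_rows(series="-1 -1 0 0 0; -1 -2.5 0 0 0; -1 -4 0 0 0; -1 -5.3 0 0 0; -1 -6 -0.5 -1 0; -1 -6 -1 -2 0; -1 -6 -1.5 -3.5 0; -1 -6 -2 -5 0")

```text
time: 13.95
tool_pos: [525.4, -210.6, 276.1]
tcp_rot: [-3.136, 1.571, 1.477]
contact_force: [0.5, -1.0, -0.8]
grip_width: 16.2
```

>>> send_rows(series="-1 0 0 -1.5 0; -1 0 0 -3 0; -1 0 0 -4.5 0; -1 0 0 -6 0; -1 0 0 -7 0; -1 0 0 -7 0; -1 0 0 -7 0")

```text
time: 14.82
tool_pos: [546.7, -3.5, 276.2]
tcp_rot: [-0.134, 1.57, -1.804]
contact_force: [-0.3, 0.1, -1.9]
grip_width: 16.2
```

Run:
```python
from w import *
print(ax(o).round(3))
print(go(o,W(-128.5,7.5,215)))
```

```text
t 14.825 chest [-142.7  -10.6  276.2] F chest [-0.3  0.  -1.9] w 16.185605301790922 q6 1.52
[[-0.     0.995 -0.099]
 [-0.001 -0.099 -0.995]
 [-1.    -0.     0.001]]
[ 2.04  0.47 -0.6 ]
```

>>> send_rows(series="-1 0.5 0.5 -0.6 0; -1 1 0.5 -0.6 0; -1 1.6 0.5 -0.6 0; -1 2 0.5 -0.6 0; -1 2 0.5 -0.6 0")

```text
time: 15.45
tool_pos: [562.8, 12.7, 215.2]
tcp_rot: [-1.464, 1.569, -3.135]
contact_force: [0.2, -0.1, 0.4]
grip_width: 16.2
```

Run:
```python
from w import *
import pickle
s=capture("side");p=capture("top");pickle.dump((p,s),open("p2.pkl","wb"))
crop(s,270,170,60,60,12,"pics/s9.png");crop(p,250,170,60,60,12,"pics/t9.png")
X=o["tool_pos"]
print((proj(s,X-[0,0,86.2])-[270,170])*12+6,(proj(s,X-[0,0,16.2])-[270,170])*12+6)
```

```text
t 15.45 chest [-128.4    7.2  215.2] F chest [ 0.2 -0.1  0.4] w 16.207831912078074 q6 1.56
[307.02687373 588.30565257] [322.54593011 305.50026769]
```

View pics/s9.png

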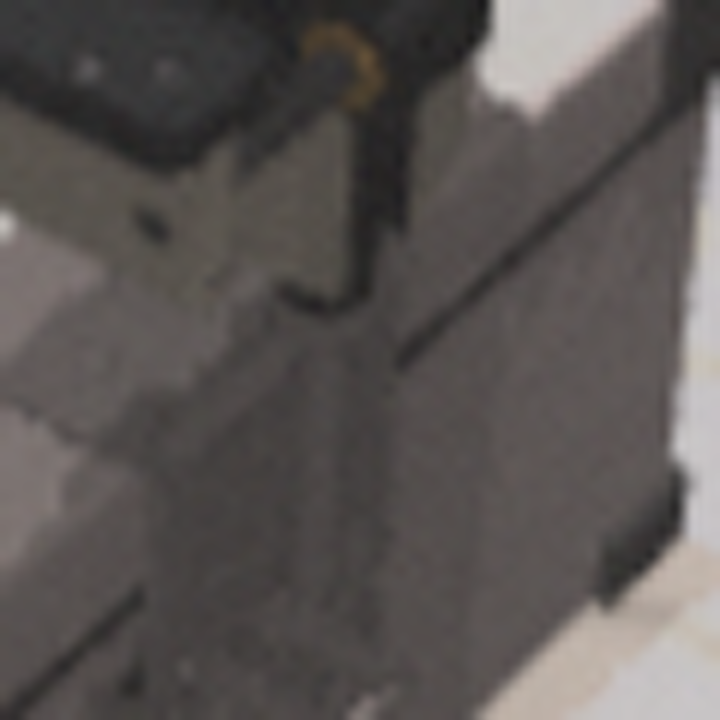

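View pics/t9.png

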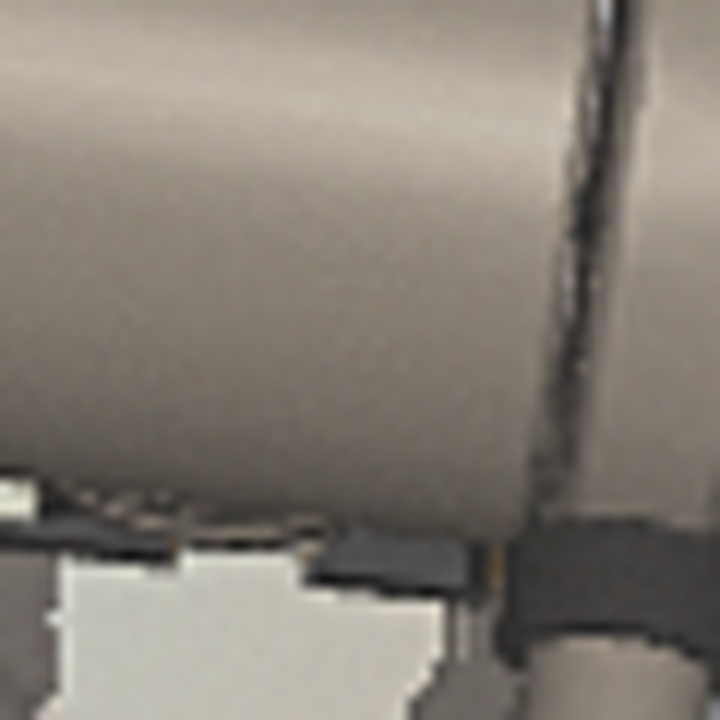

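Run:
```python
from h import *
import pickle
p,s=pickle.load(open("p2.pkl","rb"))
c=s["pixels"][180:250,265:335].astype(float)
c=np.clip((c-50)*3,0,255).astype(np.uint8)[:,:,::-1]
cv2.imwrite("pics/s9e.png",cv2.resize(c,None,fx=8,fy=8,interpolation=cv2.INTER_CUBIC))
f=lambda X:((proj(s,X)-[265,180])*8+4).round()
X=np.array([562.8,12.7,215.2])
print(f(X-[0,0,16.2]),f(X-[0,0,86.2]), [f(W(-128.5,y,110.5)) for y in(6,7.5,9)])
```

```text
[255. 124.] [245. 312.] [array([245., 357.]), array([242., 360.]), array([239., 363.])]
```

View pics/s9e.png

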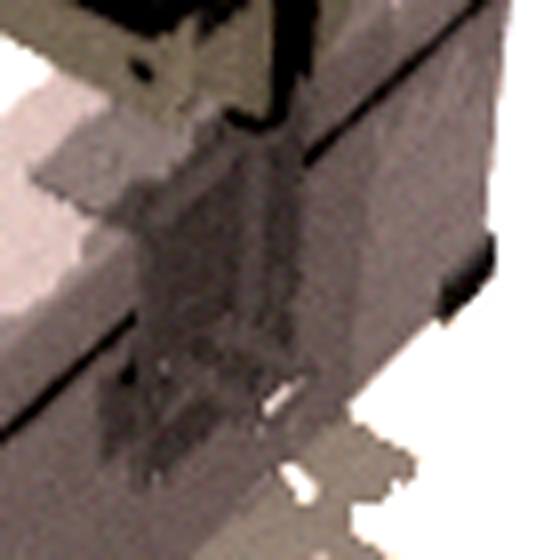

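>>> send_rows(series="-1 0.3 0 0 0; -1 0.5 0 0 0; -1 0.6 0 0 0; -1 0.65 0 0 0; -1 0.7 0 0 0; -1 0.75 0 0 0; -1 0.75 0 0 0")

```text
time: 16.42
tool_pos: [563.5, 13.4, 193.6]
tcp_rot: [-0.296, 1.571, -1.966]
contact_force: [0.3, -0.3, -0.6]
grip_width: 16.1
```

Run:
```python
from w import *
s=capture("side")
import pickle;pickle.dump(s,open("p3.pkl","wb"))
c=s["pixels"][180:250,265:335].astype(float)
c=np.clip((c-50)*3,0,255).astype(np.uint8)[:,:,::-1]
cv2.imwrite("pics/s10.png",cv2.resize(c,None,fx=10,fy=10,interpolation=cv2.INTER_CUBIC))
f=lambda X:((proj(s,X)-[265,180])*10+5).round()
X=o["tool_pos"]
print(f(X-[0,0,16.2]),f(X-[0,0,86.2]), [f(W(-128.5,y,110.5)) for y in(6,7.5,9)])
```

```text
t 16.425 chest [-127.7    7.9  193.6] F chest [ 0.4 -0.2 -0.6] w 16.05926472974948 q6 1.56
[310. 230.] [298. 459.] [array([306., 446.]), array([302., 450.]), array([298., 454.])]
```

View pics/s10.png

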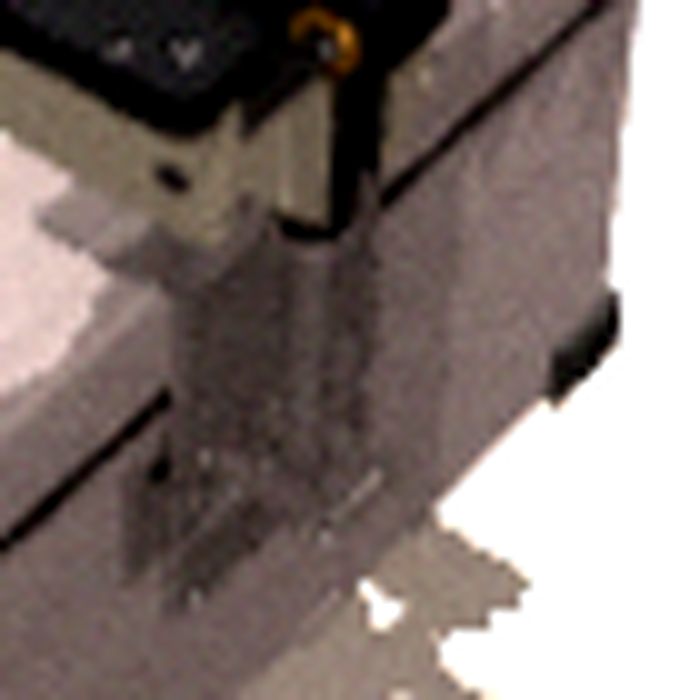

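>>> send_rows(series="-1 0.1 0 0 0; -1 0.2 0 0 0; -1 0.3 0 0 0; -1 0.3 0 0 0")

```text
time: 16.98
tool_pos: [563.4, 13.4, 184.3]
tcp_rot: [-1.422, 1.57, -3.092]
contact_force: [-0.7, 0.1, 0.0]
grip_width: 16.6
```

```bash
python3 -c "import w;print(w.o['moment'])"
```

```text
t 16.975 chest [-127.9    7.9  184.3] F chest [-0.7  0.   0. ] w 16.59735180666827 q6 1.56
[ 0.00884097 -0.03273855  0.00568631]
```

>>> send_rows(series="-1 0.3 0 0 0; -1 0.6 0 0 0; -1 0.9 0 0 0; -1 1.2 0 0 0; -1 1.4 0 0 0; -1 1.6 0 0 0; -1 1.7 0 0 0; -1 1.7 0 0 0")

```text
time: 17.98
tool_pos: [562.7, 13.6, 132.8]
tcp_rot: [-1.553, 1.569, 3.06]
contact_force: [-5.8, 0.2, -1.1]
grip_width: 16.1
```

Run:
```python
from w import *
s=capture("side")
c=s["pixels"][170:250,255:335].astype(float)
c=np.clip((c-50)*3,0,255).astype(np.uint8)[:,:,::-1]
cv2.imwrite("pics/s11.png",cv2.resize(c,None,fx=8,fy=8,interpolation=cv2.INTER_CUBIC))
```

```text
t 17.975 chest [-128.6    8.   132.8] F chest [-5.8 -0.4 -1.1] w 16.136079875400835 q6 1.56
```

View pics/s11.png

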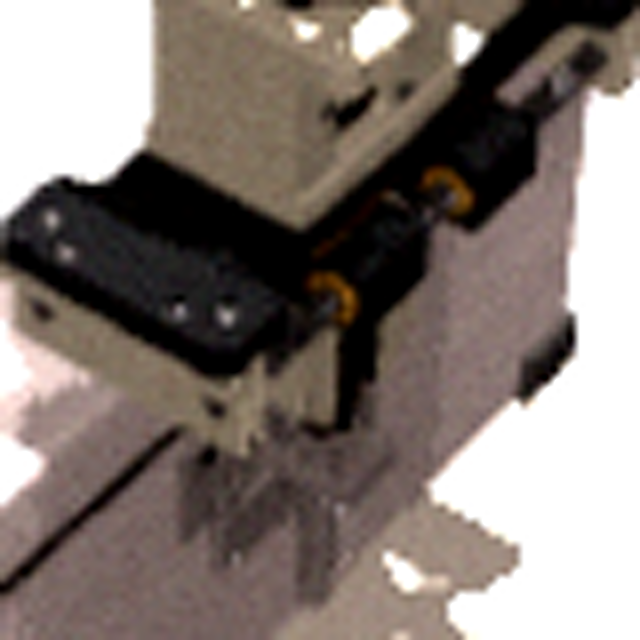

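>>> send_rows(series="-1 0 -0.1 0 0; -1 0.1 -0.1 0 0; -1 0.15 -0.1 0 0; -1 0.2 -0.1 0 0; -1 0.2 -0.1 0 0")

```text
time: 18.65
tool_pos: [560.6, 13.7, 127.6]
tcp_rot: [0.119, 1.571, -1.551]
contact_force: [0.1, 1.1, -0.5]
grip_width: 16.5
```

```bash
python3 -c "import w;print(w.o['moment'])"
```

```text
t 18.65 chest [-130.6    7.9  127.6] F chest [ 0.   1.1 -0.5] w 16.504985885378296 q6 1.56
[ 0.00924291  0.04028924 -0.0247572 ]
```

>>> send_rows(series="-1 0.04 0 0 0; -1 0.06 0 0 0; -1 0.06 0 0 0")

```text
time: 19.02
tool_pos: [560.8, 13.7, 126.5]
tcp_rot: [1.465, 1.57, -0.205]
contact_force: [-1.2, -0.1, 4.6]
grip_width: 16.4
```

>>> send_rows(series="-0.5 0 0 0 0; 0 0 0 0 0; 0.3 0 0 0 0; 0.5 0 0 0 0; 0.5 0 0 0 0; 0.5 0 0 0 0; 0.5 0 0 0 0; 0.5 0 0 0 0")

```text
time: 20.02
tool_pos: [560.6, 13.7, 125.9]
tcp_rot: [0.778, 1.571, -0.892]
contact_force: [-0.1, -0.2, -0.1]
grip_width: 68.6
```

```bash
python3 -c "import w"
```

```text
t 20.025 chest [-130.7    7.9  125.9] F chest [-0.  -0.2 -0.1] w 68.61694951702674 q6 1.56
```

>>> send_rows(series="0.5 -0.5 0 0 0; 0.5 -1.2 0 0 0; 0.5 -2.4 0 0 0; 0.5 -4 0 0 0; 0.5 -4 -1 2 0; 0.5 -4 -2 4 0; 0.5 -4 -3 6 0; 0.5 -4 -3 8 0")

```text
time: 21.02
tool_pos: [447.6, -207.3, 247.6]
tcp_rot: [1.131, 1.569, -0.539]
contact_force: [0.6, -0.9, 1.1]
grip_width: 68.8
```

>>> send_rows(series="0.5 0 0 1 0; 0.5 0 0 1 0; 0.5 0 0 1 0")

```text
time: 21.4
tool_pos: [446.2, -235.4, 246.4]
tcp_rot: [1.839, 1.57, 0.169]
contact_force: [-0.4, 0.8, 0.3]
grip_width: 68.7
```

Run:
```python
from w import *
s=capture("side");p=capture("top")
cv2.imwrite("pics/s12f.png",s["pixels"][:,:,::-1]);cv2.imwrite("pics/t12f.png",p["pixels"][:,:,::-1])
crop(s,250,170,90,90,8,"pics/s12.png");crop(p,195,80,180,140,4.4,"pics/t12.png")
for q in (s,p):
    for t in("pin","staple_middle","hasp_end","hasp_hinge","logger","dibber","spoon"):
        print(t,[(np.round(a["point"],1).tolist(),round(float(a["score"]),2)) for a in place_of(q,t)[:2]])
```

```text
t 21.4 chest [-219.6 -251.4  246.4] F chest [-0.5  0.7  0.3] w 68.69046198949451 q6 1.03
pin [([561.9, 15.9, 110.4], 0.66)]
staple_middle [([562.6, 7.8, 111.7], 0.84)]
hasp_end [([572.7, 4.0, 77.6], 0.59)]
hasp_hinge [([577.1, 7.8, 176.4], 0.9)]
logger [([744.6, -99.0, 166.9], 0.86)]
dibber [([441.6, -360.4, 77.9], 0.56)]
spoon [([395.5, 2.0, 1.6], 0.93), ([576.8, 10.7, 177.0], 0.26)]
pin [([561.2, 16.5, 106.7], 0.41)]
staple_middle [([558.7, 4.1, 117.1], 0.7)]
hasp_end [([571.3, 7.1, 76.3], 0.59)]
hasp_hinge [([576.0, 7.7, 175.7], 0.56), ([396.4, -2.8, 0.1], 0.46)]
logger [([741.0, -97.8, 167.9], 0.65)]
dibber []
spoon [([399.4, -0.9, 3.0], 0.83)]
```

View pics/s12.png

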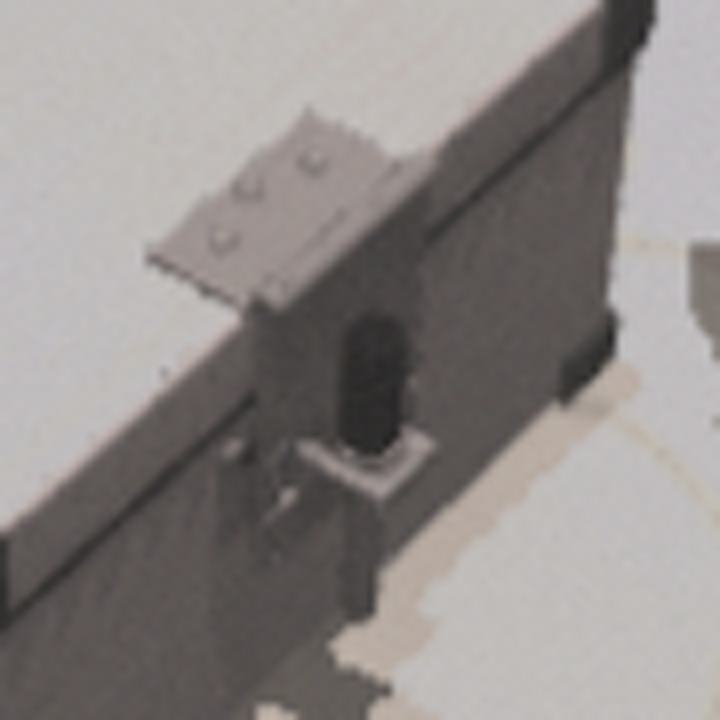

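View pics/t12.png

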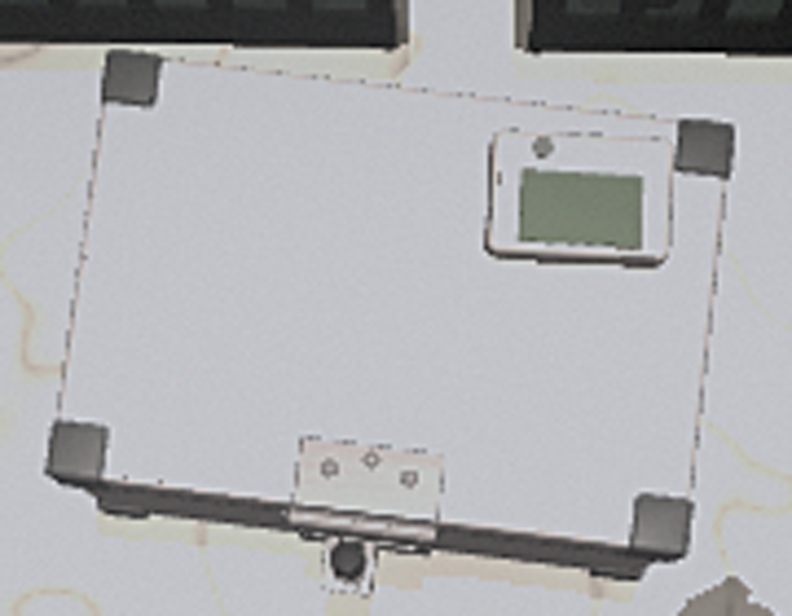

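View pics/s12f.png

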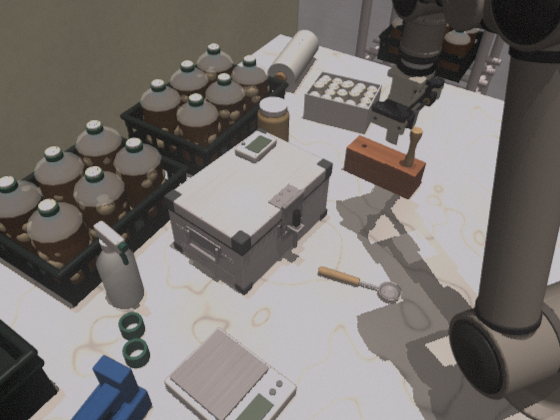

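The pin is seated: its collar lies on the loop at about (370,455) in the crop and the shank shows below. The hasp is flat, and the chest corners, logger, spoon and dibber sit where they did before.

```bash
python3 -c "
from plant import *
print(close_job())"
```

```text
the job is handed in; nothing more can be done
None
```

I closed the hasp, dropped the pin through the staple's eye, and handed the job in at about 21.5 s of the 72 s allowed. No verdict was reported.

- **Hasp:** I swung it over with the closed fingers and pressed it home until it stopped firmly at about 12.5 N, below the 17 N that could slide the chest. The network placed its free end within a few mm of the flat-closed position.
- **Pin:** I took it from the block and lowered it through the eye until the collar met the staple at 4.6 N. The TCP was then at 126.5 mm, against 126.7 mm expected for a seated collar. The last pictures show the collar on the loop and the shank below it. The networks put the pin's origin at z 110.4 mm (side) and 106.7 mm (top, low score), against 110.5 mm nominal.
- **Snag:** on the way down the fingers brushed the strap at about 6 N. I backed off a few millimetres and finished the drop.
- **Other things:** the chest's corners and the logger sit at the same pixels in the top picture before and after. The spoon and dibber read within a few mm of where they started.
- **Disagreement:** the networks put the staple's middle at y about 4 to 8 mm. I measured the staple itself about 7 to 8 mm to the chest's left of that point, and the pin went in there without resistance.

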